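Spring open the larger flip-top box on the den's oak rail

TASK

Open the larger of the two flip-top acrylic boxes on the oak rail: press the lid down above its push-to-open catch and take the finger away, so that the catch releases and its spring lifts the lid ajar, then push the lid up and over with your fingertips until it leans back open on its own. Leave the smaller box shut, and leave everything else standing where it is: nothing needs to be picked up.

Things in the scene. Friction and masses are not known exactly. Their poses are not given: they have to be found in the camera images.
- big_box: The larger flip-top box, fixed to the rail: clear acrylic, 130 mm deep (its x) x 160 mm wide (its y) x 85 mm tall, walls 4 mm. Origin: centre of its underside, on the rail's top, 30 to 80 mm above the desk. Its x axis points from the front wall to the hinge side, away from the robot; z up. Inside its right (-y) wall, near the front, is the push-to-open catch: a grey housing with a white 8 mm plunger.
- big_hinge (a point): Point on the larger box's hinge line, mid-width, at half the lid's thickness: 57 mm along the box's x and 82.5 mm above its origin. Does not move with the lid.
- big_press (a point): Point on TOP of the lid above the catch: 91 mm from the hinge line, 31 mm behind the front edge, 67 mm to the box's -y side, 8 mm in from the lid's side edge; moves with the lid. Pressed here the lid gives about 2.5 mm against some 3 N and the catch has tripped; hard stop at 5.5 mm. Anywhere along the front third works too. Once the finger leaves, the plunger lifts the lid ajar within about 1 s.
- big_edge (a point): Middle of the lid's front edge, half-way through its thickness, 122 mm from the hinge line; moves with the lid. The lid: an opal white sheet 122 mm long x 150 mm wide x 5 mm, inset between the side walls, its top level with theirs (85 mm above the box's origin), reaching to the box's front face, where the front wall ends 7 mm below it. No handle. Ajar, this edge is about 34 mm higher than shut.
- big_lid (a joint): Lid of the larger box, rad: 0 shut (level), about -0.06 pressed fully in, about 0.28 sprung ajar, 1.57 upright, 1.85 leaning back on its stop. It weighs about 110 g; let go below upright it falls back onto the plunger, past upright it falls open by itself and stays.
- big_plunger (a joint): Plunger of the larger box's catch, m: 0 held down by the catch, slightly negative while pressed, 0.026 when released and fully out.
- small_box: The smaller flip-top box of the same make, fixed to the rail, 100 mm deep x 100 mm wide x 65 mm tall, origin at the centre of its underside, axes as the larger. To be left shut. The two boxes stand 300 to 500 mm apart along the rail, either one on the left.
- small_lid (a joint): Lid of the smaller box, rad: 0 shut, grows as it opens.
- small_plunger (a joint): Plunger of the smaller box's catch, m: 0 held down, 0.020 released.
- teleconverter: Aluminium teleconverter standing on the rail between the boxes, 64 mm diameter, 35 mm tall, loose. Origin at the centre of its underside.
- mount_cap: Steel lens mount cap lying flat on the rail between the boxes near the front, 58 mm diameter, 10 mm thick, loose. Origin at the centre of its underside.
- vase: Empty white ceramic bud vase at one end of the rail, 62 mm diameter, 140 mm tall, loose and easily toppled. Origin at the centre of its underside.
- cap_holder: Black plastic slotted holder with three round caps standing in it, at the other end of the rail, 110 x 56 mm, 62 mm tall, loose. Origin at the centre of its underside.
- lens_pen: Lens cleaning pen lying on the desk in front of the rail, 114 mm long, 14 mm thick, loose. Origin under its middle.
- blower: Black rubber air blower standing on the desk in front of the rail, 58 mm diameter, 100 mm tall, loose. Origin at the centre of its underside.

How it is judged:
On the way:
1. the larger box's catch has released: its plunger is out and the lid stands ajar on it (value of joint big_plunger above 0.02 m and value of joint big_lid between 0.2 and 0.6 rad), for 0.2 s.
At the end, for the whole second after the job is handed in: The larger box's catch is released (plunger more than 20 mm out) and its lid leans back past upright (more than 1.6 rad), at rest; the smaller box is shut and its catch not tripped; every loose thing is upright and within 15 mm of where it stood (value of joint big_lid above 1.6 rad and velocity of joint big_lid between -0.1 and 0.1 rad/s and value of joint big_plunger above 0.02 m and value of joint small_lid below 0.06 rad and value of joint small_plunger below 0.004 m and distance of each of teleconverter, mount_cap, vase, cap_holder, lens_pen, blower from where it was at the start of the episode below 0.015 m and angle between each of teleconverter, mount_cap, vase, cap_holder, blower's own z axis and vertical below 0.2 rad); the robot touches nothing.
It fails at once if the bud vase is shifted more than 15 mm, lifted or toppled (distance of vase from where it was at the start of the episode above 0.015 m or angle between vase's own z axis and vertical above 0.35 rad).
It fails at once if the teleconverter, lens mount cap or cap holder is shifted more than 15 mm, lifted or toppled (distance of any of teleconverter, mount_cap, cap_holder from where it was at the start of the episode above 0.015 m or angle between any of teleconverter, mount_cap, cap_holder's own z axis and vertical above 0.35 rad).
It fails at once if the lens pen or blower is shifted more than 15 mm, lifted or toppled (distance of any of lens_pen, blower from where it was at the start of the episode above 0.015 m or angle between blower's own z axis and vertical above 0.35 rad).
It fails at once if the smaller box is opened or its catch tripped (value of joint small_lid above 0.06 rad or value of joint small_plunger above 0.004 m).
It also fails if it takes over 51 s, if anything falls off the work surface, if the arm or the gripper's body presses on something with over 40 N, if the wrist force passes 120 N, or if a joint passes its speed limit or range.

ROBOT

A 6-joint arm with a two-finger parallel gripper is mounted at the origin on the work surface. World frame = base frame: x ahead of the robot, y to its left, z up, the work surface at z = 0. Lengths are in m, angles in rad, forces in N, time in s.
With the tool pointing down it reaches from about 0.4 to 0.825 m from the base axis. Payload 7 kg.
Tool frame: the origin (TCP) lies at the centre of the arm's flange, where the gripper is bolted on; the fingertips stand 178 mm ahead of it and the grasp point (between the pads) lies ahead of it (tcp_to_grasp is the z of the grasp point in the tool frame, in m); z points along the fingers, x is the direction in which the jaws open and shut, and the axes are right-handed (so a half turn about z gives the same grasp; the last joint's range is limited). The gripper opens to 88 mm and grips with 3 to 60 N. Pads are 19 mm wide; open, the fingers measure 130 mm over their backs; the gripper's body (78 mm by 193 mm) begins 47 mm behind the grasp point.
Start: joints at [1.565, 0.359, 0.012, 0, -1.224, -0.288], TCP at [0.195, 0.646, 0.405] pointing down, gripper open.
Joint ranges: [-3.07, 3.07], [-1.43, 2.12], [-1.02, 1.25], [-3.03, 1.67], [-3.05, -0], [-3.03, 3.03]. Speed limits (rad/s): [2.39, 2.39, 3.01, 3.14, 3.14, 3.14].

INTERFACE

Orientations are given as [roll, pitch, yaw] about the fixed x, y, z axes, in that order (R = Rz(yaw) Ry(pitch) Rx(roll)).
In Python, from station import get_state, grab_frame, job_done, tcp_to_grasp gives the robot as it stands.
- The arm moves only by the tool drive_tool, never from a script. Its argument "moves" is a list of rows, each a list of 7 numbers: the shift along the tool's x, y, z in mm, then the turn, a rotation vector about the tool's x, y, z in degrees, then the closure, from -1 (fully open) to 1 (shut), so that 0 is half open. In form: [[dx, dy, dz, ax, ay, az, claw], ...]. A call has 1 to 12 rows; each row is the pose to reach, as a shift and turn from the pose commanded when the call began, along the tool's axes at that moment; what a row does not reach only later rows make up. A row lasts 1/8 s, in which the tool goes at most 62.5 mm and 10.7 degrees, less where a joint would pass 70% of its speed; a pose out of reach is approached as far as the arm can. A call with a gripper value outside its range is refused whole. The fingers move at their own pace and stop on an object; "grip_force" is the grip in N (left out, the last holds). Time passes only in rows, so rows that repeat a pose let the fingers close. It gives the time, the measured TCP pose, the force and the opening at its end, in the units of the state.
- get_state(): the state, without advancing time (a new reading comes with each control period).
- grab_frame(name): name is "side" or "top"; returns a dict with "img" (420x560x3 uint8, red, green, blue), "range_z" (420x560 float32, m along the optical axis (not along the pixel's ray), 0 where there is no reading), "fovy" (degrees; the focal length in pixels is half the picture's height over the tangent of half this angle, whatever the lens; pixels are square), "cx", "cy" (the principal point, pixels), "rvec" (rotation vector, rad) and "tvec" (3), from world to camera coordinates, as OpenCV has them. Camera axes: x right, y down, z forward; pixel columns grow to the right and rows downward; lengths in m; the calibration is good to about 2 mm. A picture is of the moment at which its call begins.
- job_done(): hands the job in, once; it reports no verdict.
The state is a dict: "t": time; "q": joint angles; "qd": joint speeds; "joint_efforts": joint torques, N m; "eef_pos": TCP position; "ee_rot": TCP orientation; "force": force on the tool from outside, world axes, zero at the start; "moment": the same for the moment, N m; "width": finger opening in m.
Only numpy, scipy, OpenCV 4.12 (cv2) and the standard library are available. Lean on these libraries where they do the work, as an engineer would, in place of code of your own. Each camera call takes 0.05 s, during which the arm holds its last target. There are 200 camera calls.

## Working session

There is one attempt and no reset: what is moved stays moved. The work goes in short steps, Python scripts to look and compute and a tool call to move; the robot and the scene stay as the last step left them, time stands still between calls to the robot, and variables do not carry over. Pictures are saved under pics/ and viewed, about 8 in all and at most 12, crops included, and the job is handed in when it is done.

Besides the shell and the picture viewer there is one more tool, called after "Request:" by a JSON object that holds its "name" and its "arguments". drive_tool: Moves the arm, as the interface text tells. Its arguments: {"type":"object","properties":{"moves":{"type":"array"},"grip_force":{"type":"number"}},"required":["moves"]}

```bash
mkdir -p pics; ls
python3 - <<'E'
from station import *
import cv2,pickle
s=get_state();print({k:s[k] for k in('t','eef_pos','ee_rot','width','force')},tcp_to_grasp)
for n in('side','top'):
    f=grab_frame(n);pickle.dump(f,open(n+'.pkl','wb'));cv2.imwrite(f'pics/{n}0.png',f['img'][...,::-1]);print(n,f['fovy'],f['cx'],f['cy'],f['rvec'],f['tvec'])
E
```

```text
pics
{'t': 0.0, 'eef_pos': array([0.19541591, 0.64589808, 0.40373243]), 'ee_rot': array([-3.14145389e+00, -1.63371900e-03, -1.86468798e+00]), 'width': 0.08746422957534905, 'force': array([0.14185871, 0.69357214, 0.12266308])} 0.1593
side 51.532551016709135 280.08383954723354 209.21499788897972 [ 2.03504151 -0.70538962  0.38278726] [-0.3810104   0.25593127  1.02633482]
top 57.75137633762183 279.54778546844756 214.32887969525743 [ 2.14217191 -2.17127475  0.09914509] [0.02520923 0.50534038 1.00063851]
```

View pics/top0.png

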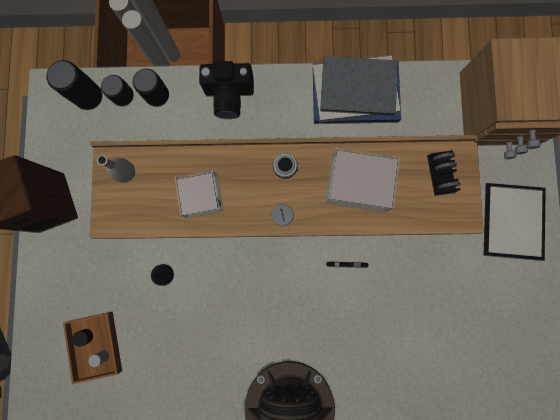

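View pics/side0.png

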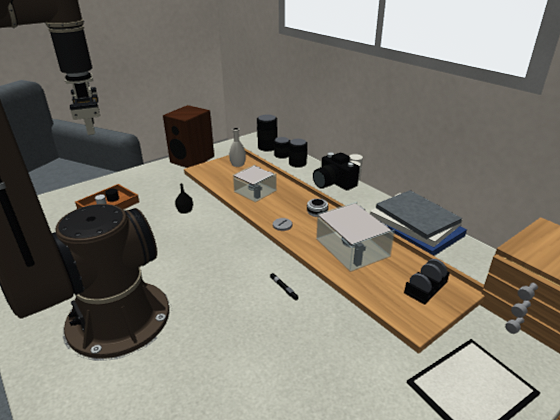

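The top view shows the big box on the right with its lid centred near (364,180), the small box at (198,194), the teleconverter at (285,165), the cap at (283,215), the pen at (347,264) and the blower at (162,274). The side view agrees, and both boxes are shut.

```bash
cat > h.py <<'E'
import numpy as np,cv2,pickle
from station import *
def cam(f):
    R=cv2.Rodrigues(np.array(f['rvec']))[0];t=np.array(f['tvec']).ravel();fl=f['img'].shape[0]/2/np.tan(np.radians(f['fovy']/2))
    return R,t,fl
def pts(f,uv,z=None):
    """uv Nx2 -> world, by depth or by plane at height z"""
    R,t,fl=cam(f);uv=np.atleast_2d(uv).astype(float)
    d=np.c_[(uv[:,0]-f['cx'])/fl,(uv[:,1]-f['cy'])/fl,np.ones(len(uv))]
    if z is None:
        d=d*f['range_z'][uv[:,1].astype(int),uv[:,0].astype(int)][:,None];return (d-t)@R
    c=-R.T@t;w=d@R;return c+w*((z-c[2])/w[:,2])[:,None]
E
python3 - <<'E'
from h import *
f=pickle.load(open('top.pkl','rb'));v,u=np.mgrid[:420,:560];P=pts(f,np.c_[u.ravel(),v.ravel()]).reshape(420,560,3)
im=f['img'].astype(int)
print('rail z',[P[r,c].round(3) for r,c in((150,240),(225,320),(225,400))])
print('img lid',im[180,364],im[194,198],'rail',im[225,320],'wall')
for n,(c,r) in dict(big=(364,180),small=(198,194)).items():
    sub=np.zeros((420,560),np.uint8);sat=im.max(2)-im.min(2)
    m=((abs(im-im[r,c]).max(2)<14)).astype(np.uint8)
    k,l,st,ce=cv2.connectedComponentsWithStats(m);m=(l==l[r,c])
    z=np.median(P[m][:,2]);print(n,'lid z depth',z,m.sum())
    cn=max(cv2.findContours(m.astype(np.uint8),0,2)[0],key=cv2.contourArea)[:,0]
    W=pts(f,cn,z)[:,:2];rr=cv2.minAreaRect((W*1000).astype(np.float32));print(rr,cv2.boxPoints(rr).round(0).tolist())
for n,(c,r) in dict(tele=(285,165),cap=(283,215),vase=(102,160),holder=(443,172),pen=(347,264),blower=(162,274)).items(): print(n,P[r-2:r+3,c-2:c+3].reshape(-1,3).mean(0).round(3))
E
```

```text
rail z [array([0.68 , 0.123, 0.048]), array([ 0.474, -0.088,  0.045]), array([ 0.471, -0.298,  0.047])]
img lid [135 129 125] [145 139 135] rail [127 100  70] wall
big lid z depth 0.13266728482412427 3021
((579.560302734375, -187.23057556152344), (153.71368408203125, 120.63626861572266), 80.24881744384766) [[507.0, -253.0], [626.0, -273.0], [652.0, -122.0], [533.0, -101.0]]
small lid z depth 0.11277514132486711 1248
((551.35498046875, 223.6439208984375), (90.35674285888672, 87.85266876220703), 9.804362297058105) [[499.0, 259.0], [514.0, 173.0], [603.0, 188.0], [588.0, 275.0]]
tele [0.628 0.002 0.083]
cap [0.501 0.009 0.057]
vase [0.622 0.429 0.188]
holder [ 0.605 -0.409  0.071]
pen [ 0.37  -0.161  0.014]
blower [0.351 0.323 0.063]
```

```bash
cat >> h.py <<'E'
from scipy.spatial.transform import Rotation as Ro
YB=np.radians(-9.6);e=np.array([np.cos(YB),np.sin(YB),0]);n=np.array([-e[1],e[0],0]);zz=np.array([0,0,1.])
O=np.array([.520,-.177,.047])+.065*e   # big box origin
def orient(tilt): # tool x = -n; z = down tilted forward by tilt deg
    a=np.radians(tilt);z=-zz*np.cos(a)+e*np.sin(a);x=-n;return Ro.from_matrix(np.c_[x,np.cross(z,x),z])
def row(tip_box,tilt,s=None,tip=.178):
    """tip in box coords (m) -> tool shift mm, rotvec deg from current"""
    s=s or get_state();R0=Ro.from_euler('xyz',s['ee_rot']);R=orient(tilt)
    w=O+tip_box[0]*e+tip_box[1]*n+tip_box[2]*zz;tcp=w-R.apply([0,0,tip])
    return np.r_[R0.inv().apply(tcp-s['eef_pos'])*1000,np.degrees((R0.inv()*R).as_rotvec())].round(1).tolist(),tcp.round(3)
E
python3 - <<'E'
from h import *
print(O)
s=get_state();R0=Ro.from_euler('xyz',s['ee_rot'])
print(R0.inv().apply(np.array([.45,.25,.41])-s['eef_pos'])*1000)
print(row([-.040,-.035,.125],0))
E
```

```text
[ 0.58408974 -0.18783997  0.047     ]
[ 305.17992108 -358.32026027   -5.67342652]
([725.1, -578.2, 55.0, -0.0, -0.1, -7.2], array([ 0.539, -0.216,  0.35 ]))
```

Request:
{"name": "drive_tool", "arguments": {"moves": [[40,-45,-6,0,0,0,1],[75,-90,-6,0,0,0,1],[115,-135,-6,0,0,0,1],[150,-180,-6,0,0,0,1],[190,-225,-6,0,0,0,1],[230,-270,-6,0,0,0,1],[265,-315,-6,0,0,-3,1],[305,-358,-6,0,0,-7,1],[355,-385,-6,0,0,-7,1],[405,-410,-6,0,0,-7,1],[460,-440,-6,0,0,-7,1],[515,-465,-6,0,0,-7,1]], "grip_force": 20}}

```text
t: 1.6
eef_pos: [0.4914, 0.0165, 0.4106]
ee_rot: [3.142, 0.0, -1.742]
force: [0.8, 0.4, -0.2]
width: 0.0005
```

```bash
python3 -c "
from h import *
s=get_state();print(s['t'],s['eef_pos'],s['width'],s['force']);print(row([-.040,-.035,.105],0))"
```

```text
1.6 [0.49136016 0.01652929 0.41057851] 0.0005345355471148329 [ 0.84561275  0.36052269 -0.23453165]
([220.7, -86.4, 80.6, 0.0, 0.0, -0.2], array([ 0.539, -0.216,  0.33 ]))
```

Request:
{"name": "drive_tool", "arguments": {"moves": [[50,-20,0,0,0,0,1],[100,-40,10,0,0,0,1],[150,-60,30,0,0,0,1],[200,-80,50,0,0,0,1],[221,-86,72,0,0,0,1],[221,-86,80,0,0,0,1],[221,-86,80,0,0,0,1],[221,-86,80,0,0,0,1]]}}

```text
t: 2.6
eef_pos: [0.5387, -0.2131, 0.3317]
ee_rot: [-3.14, 0.0, -1.741]
force: [1.2, -0.4, 0.1]
width: 0.0002
```

```bash
python3 -c "
from h import *
s=get_state();print(s['t'],s['eef_pos'],s['width'],s['force']);print(row([-.040,-.035,.085],0))
f=grab_frame('side');cv2.imwrite('pics/s1.png',cv2.resize(f['img'][150:320,220:480,::-1],None,fx=3,fy=3))"
```

```text
2.6 [ 0.53871227 -0.213133    0.33165013] 0.0001912982181319555 [ 1.20282659 -0.3897998   0.08170557]
([2.5, -0.5, 21.7, -0.1, 0.0, -0.2], array([ 0.539, -0.216,  0.31 ]))
```

View pics/s1.png

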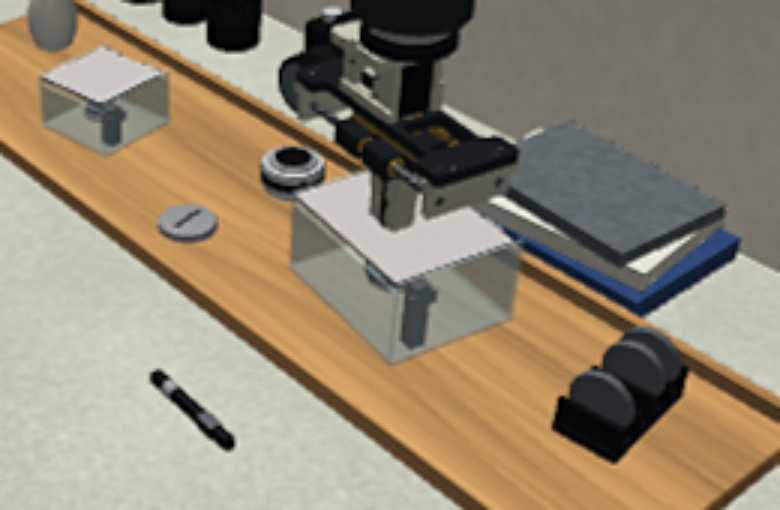

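The closed fingers are centred above the right front part of the lid, clear of its walls. Next I lower them.

Request:
{"name": "drive_tool", "arguments": {"moves": [[2,0,8,0,0,0,1],[2,0,16,0,0,0,1],[2,0,19,0,0,0,1],[2,0,21,0,0,0,1],[2,0,22,0,0,0,1],[2,0,23,0,0,0,1],[2,0,23,0,0,0,1]]}}

```text
t: 3.52
eef_pos: [0.538, -0.216, 0.3078]
ee_rot: [3.142, -0.0, -1.742]
force: [-1.1, 0.8, 2.3]
width: 0.0007
```

Request:
{"name": "drive_tool", "arguments": {"moves": [[0,0,1,0,0,0,1],[0,0,2,0,0,0,1],[0,0,2,0,0,0,1]]}}

```text
t: 3.9
eef_pos: [0.5381, -0.216, 0.3056]
ee_rot: [-3.141, -0.0, -1.742]
force: [-0.9, -0.1, 3.1]
width: -0.0002
```

Request:
{"name": "drive_tool", "arguments": {"moves": [[0,0,1,0,0,0,1],[0,0,1,0,0,0,1]]}}

```text
t: 4.15
eef_pos: [0.5381, -0.216, 0.3046]
ee_rot: [-3.142, -0.0, -1.742]
force: [-2.1, 1.1, 3.2]
width: 0.0007
```

Then I back up and away toward the robot, clear of the rising lid.

Request:
{"name": "drive_tool", "arguments": {"moves": [[0,0,-30,0,0,0,1],[0,0,-80,0,0,0,1],[0,10,-100,0,0,0,1],[0,30,-100,0,0,0,1],[-20,50,-100,0,0,0,1],[-35,70,-100,0,0,0,1],[-35,70,-100,0,0,0,1],[-35,70,-100,0,0,0,1],[-35,70,-100,0,0,0,1]]}}

```text
t: 5.28
eef_pos: [0.4756, -0.1698, 0.4045]
ee_rot: [3.141, -0.0, -1.743]
force: [-0.2, -0.8, -0.3]
width: 0.0006
```

```bash
python3 -c "
from h import *
s=get_state();print(s['t'],s['eef_pos'],s['q'],s['force']);print(row([-.12,-.0,.2],30),row([-.12,0,.2],50))
f=grab_frame('side');cv2.imwrite('pics/s2.png',cv2.resize(f['img'][150:320,220:480,::-1],None,fx=3,fy=3))"
```

```text
5.275 [ 0.47556804 -0.16980746  0.40446966] [ 4.66684528e-02  7.68743166e-02 -3.55403791e-01  4.70725519e-05
 -1.13868084e+00  1.35210820e+00] [-0.16761055 -0.76175352 -0.29830472]
([0.1, 99.0, 3.3, 30.0, -0.1, -0.2], array([ 0.378, -0.153,  0.401])) ([0.3, 146.3, 43.1, 50.0, -0.1, -0.2], array([ 0.331, -0.145,  0.361]))
```

View pics/s2.png

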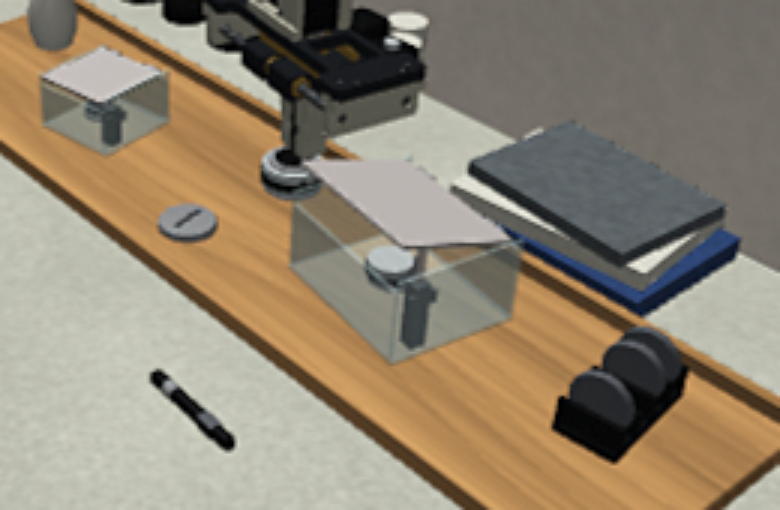

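The side view shows the big lid ajar, with its front edge raised at crop (300–400, 160–245) and the plunger out; the small box is still shut. Now I tilt the tool in free space to check reach.

Request:
{"name": "drive_tool", "arguments": {"moves": [[0,20,0,5,0,0,1],[0,45,0,12,0,0,1],[0,70,2,21,0,0,1],[0,99,3,30,0,0,1],[0,125,20,40,0,0,1],[0,146,43,50,0,0,1],[0,146,43,50,0,0,1],[0,146,43,50,0,0,1]]}}

```text
t: 6.32
eef_pos: [0.3321, -0.2046, 0.386]
ee_rot: [-2.3, 0.049, -1.688]
force: [0.1, -0.1, 0.5]
width: 0.0002
```

```bash
python3 -c "
from h import *
s=get_state();print(s['t'],s['eef_pos'],s['ee_rot'],s['q'],s['force']);R=Ro.from_euler('xyz',s['ee_rot']);print(R.apply([0,0,1]),R.apply([1,0,0]))
for p,t in (([-.12,0,.2],50),([-.09,0,.10],50),([-.052,0,.092],50)): print(row(p,t))"
```

```text
6.325 [ 0.33205794 -0.20455629  0.38599785] [-2.29998582  0.04942646 -1.68838054] [-0.05070363 -0.34599811 -1.01617115  0.28493563 -0.06048789  1.20496489] [ 0.07718655 -0.10155425  0.53323206]
[ 0.74442715 -0.05479192 -0.66545178] [-0.11717017 -0.99188213 -0.04940633]
([-57.7, 25.6, 12.6, 1.8, 4.0, -0.3], array([ 0.331, -0.145,  0.361]))
([-51.2, 80.1, 101.4, 1.8, 4.0, -0.3], array([ 0.361, -0.15 ,  0.261]))
([-49.0, 60.7, 135.0, 1.8, 4.0, -0.3], array([ 0.398, -0.156,  0.253]))
```

Joint 3 is at its limit, so 50° is out of reach. About 28° of tilt is enough, with the fingertip following the lid's arc.

```bash
python3 -c "
from h import *
for p,t in (([-.10,0,.2],28),([-.09,0,.1],28)): print(row(p,t))"
```

```text
([-56.2, -54.8, 38.2, -20.1, 4.0, 0.5], array([ 0.403, -0.157,  0.404]))
([-50.7, 13.0, 112.2, -20.1, 4.0, 0.5], array([ 0.413, -0.159,  0.304]))
```

Request:
{"name": "drive_tool", "arguments": {"moves": [[-15,-20,10,-5,1,0,1],[-35,-40,25,-13,3,0,1],[-56,-55,38,-20,4,0,1],[-56,-55,38,-20,4,0,1],[-56,-55,38,-20,4,0,1],[-56,-55,38,-20,4,0,1]]}}

```text
t: 7.08
eef_pos: [0.4027, -0.1568, 0.4042]
ee_rot: [-2.65, -0.006, -1.729]
force: [0.1, -1.0, 0.3]
width: 0.0004
```

```bash
python3 -c "
from h import *
s=get_state();print(s['eef_pos'],s['ee_rot'],s['q'],s['force'])
for p,t in (([-.10,0,.2],28),([-.09,0,.1],28),([-.075,0,.092],28)): print(row(p,t))"
```

```text
[ 0.40266899 -0.15678413  0.40415321] [-2.649846   -0.00577712 -1.72930339] [ 0.14488669 -0.22329775 -0.79372009  0.28426796 -0.54721901  1.05954392] [ 0.09933518 -0.97722363  0.34291714]
([0.4, -0.4, 0.2, -0.2, -0.0, 0.6], array([ 0.403, -0.157,  0.404]))
([-0.1, 38.0, 93.1, -0.2, -0.0, 0.6], array([ 0.413, -0.159,  0.304]))
([-0.0, 28.5, 107.2, -0.2, -0.0, 0.6], array([ 0.428, -0.161,  0.296]))
```

Request:
{"name": "drive_tool", "arguments": {"moves": [[0,10,25,0,0,0,1],[0,20,50,0,0,0,1],[0,30,75,0,0,0,1],[0,38,93,0,0,0,1],[0,38,93,0,0,0,1],[0,38,93,0,0,0,1]]}}

```text
t: 7.82
eef_pos: [0.4139, -0.1613, 0.3075]
ee_rot: [-2.655, -0.003, -1.728]
force: [0.2, -0.6, 0.2]
width: 0.0002
```

```bash
python3 -c "
from h import *
s=get_state();print(s['eef_pos'],s['ee_rot'],s['q'],s['force'])
for p,t in (([-.09,0,.1],28),([-.062,0,.093],28)): print(row(p,t))
f=grab_frame('side');cv2.imwrite('pics/s3.png',cv2.resize(f['img'][150:320,220:480,::-1],None,fx=3,fy=3))"
```

```text
[ 0.41393885 -0.16132108  0.30753678] [-2.65479745e+00 -2.63696559e-03 -1.72815008e+00] [ 0.04264175 -0.06894953 -1.01708473  0.58616936 -0.17299333  0.81545402] [ 0.17101296 -0.61193407  0.20851124]
([-2.3, 2.8, 2.3, 0.1, 0.1, 0.6], array([ 0.413, -0.159,  0.304]))
([-2.0, -18.7, 21.6, 0.1, 0.1, 0.6], array([ 0.441, -0.164,  0.297]))
```

View pics/s3.png

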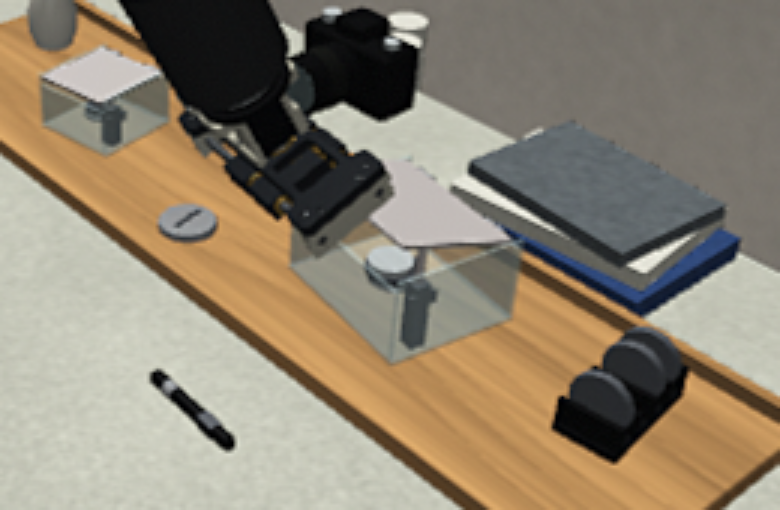

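The fingers sit in front of the raised lid edge, left of its middle in this view, and clear of it. I reach in under the edge and compute the arc rows.

Request:
{"name": "drive_tool", "arguments": {"moves": [[-2,-6,10,0,0,0,1],[-2,-12,16,0,0,0,1],[-2,-17,21,0,0,0,1],[-2,-17,21,0,0,0,1]]}}

```text
t: 8.38
eef_pos: [0.4396, -0.1634, 0.2978]
ee_rot: [-2.656, -0.002, -1.727]
force: [-0.4, 0.4, -0.4]
width: 0.0006
```

```bash
cat >> h.py <<'E'
def arc(th,al=28,y=0.,half=10,inw=1.):
    th,a=np.radians(th),np.radians(al);H=np.array([57,82.5])
    d=np.array([np.sin(a),-np.cos(a)]);m=np.array([np.cos(a),np.sin(a)])
    lid=np.array([-np.cos(th),np.sin(th)]);un=np.array([-np.sin(th),-np.cos(th)])
    if th+a<np.pi/2: tip=H+122*lid+2.5*un-(half-inw)*m+18*d
    else: tip=H+104*lid+(2.5-inw)*un-half*m
    return [tip[0]/1000,y,tip[1]/1000]
E
python3 -c "
from h import *
s=get_state();print(s['eef_pos'],s['ee_rot'],s['q'],s['force'])
for th in range(16,103,5): print(th,np.round(arc(th),3),row(arc(th),28))"
```

```text
[ 0.43960873 -0.16337947  0.29782469] [-2.65594021e+00 -1.74831405e-03 -1.72660844e+00] [-0.01117954 -0.00662644 -1.01693388  0.7160295  -0.10501903  0.73020138] [-0.37714733  0.36872017 -0.44129933]
16 [-0.06   0.     0.094] ([0.1, -2.2, 1.2, 0.2, 0.2, 0.6], array([ 0.442, -0.164,  0.298]))
21 [-0.057  0.     0.104] ([0.1, -9.7, -6.3, 0.2, 0.2, 0.6], array([ 0.445, -0.164,  0.308]))
26 [-0.053  0.     0.114] ([0.2, -17.9, -13.1, 0.2, 0.2, 0.6], array([ 0.449, -0.165,  0.318]))
31 [-0.048  0.     0.123] ([0.2, -26.7, -19.2, 0.2, 0.2, 0.6], array([ 0.454, -0.166,  0.327]))
36 [-0.043  0.     0.132] ([0.3, -35.9, -24.5, 0.2, 0.2, 0.6], array([ 0.46 , -0.167,  0.336]))
41 [-0.036  0.     0.141] ([0.4, -45.5, -29.0, 0.2, 0.2, 0.6], array([ 0.466, -0.168,  0.345]))
46 [-0.029  0.     0.148] ([0.5, -55.6, -32.6, 0.2, 0.2, 0.6], array([ 0.473, -0.169,  0.353]))
51 [-0.021  0.     0.156] ([0.6, -65.8, -35.3, 0.2, 0.2, 0.6], array([ 0.481, -0.17 ,  0.36 ]))
56 [-0.013  0.     0.162] ([0.7, -76.3, -37.1, 0.2, 0.2, 0.6], array([ 0.489, -0.172,  0.366]))
61 [-0.004  0.     0.168] ([0.8, -86.9, -38.0, 0.2, 0.2, 0.6], array([ 0.498, -0.173,  0.372]))
66 [0.004 0.    0.172] ([1.0, -96.3, -38.0, 0.2, 0.2, 0.6], array([ 0.506, -0.175,  0.376]))
71 [0.013 0.    0.176] ([1.1, -105.4, -37.1, 0.2, 0.2, 0.6], array([ 0.514, -0.176,  0.38 ]))
76 [0.022 0.    0.178] ([1.2, -114.3, -35.4, 0.2, 0.2, 0.6], array([ 0.523, -0.177,  0.383]))
81 [0.03 0.   0.18] ([1.3, -123.0, -33.0, 0.2, 0.2, 0.6], array([ 0.532, -0.179,  0.384]))
86 [0.039 0.    0.181] ([1.4, -131.5, -29.8, 0.2, 0.2, 0.6], array([ 0.541, -0.18 ,  0.386]))
91 [0.048 0.    0.182] ([1.5, -139.7, -25.9, 0.2, 0.2, 0.6], array([ 0.55 , -0.182,  0.386]))
96 [0.058 0.    0.181] ([1.6, -147.5, -21.3, 0.2, 0.2, 0.6], array([ 0.558, -0.184,  0.386]))
101 [0.067 0.    0.18 ] ([1.7, -154.9, -16.1, 0.2, 0.2, 0.6], array([ 0.567, -0.185,  0.384]))
```

Request:
{"name": "drive_tool", "arguments": {"moves": [[0,-2,1,0,0,0,1],[0,-6,-3,0,0,0,1],[0,-10,-6,0,0,0,1],[0,-14,-10,0,0,0,1],[0,-18,-13,0,0,0,1],[0,-27,-19,0,0,0,1],[0,-36,-24,0,0,0,1],[0,-45,-29,0,0,0,1],[0,-50,-31,0,0,0,1],[0,-55,-33,0,0,0,1]]}}

```text
t: 9.62
eef_pos: [0.4732, -0.1684, 0.3529]
ee_rot: [-2.655, -0.001, -1.727]
force: [-1.1, -0.2, 0.3]
width: 0.0004
```

```bash
python3 -c "
from h import *
s=get_state();print(s['t'],s['eef_pos'],s['ee_rot'],s['q'],s['force'])
f=grab_frame('side');cv2.imwrite('pics/s4.png',cv2.resize(f['img'][130:300,220:480,::-1],None,fx=3,fy=3))
for th in range(46,103,5): print(th,row(arc(th),28))"
```

```text
9.625 [ 0.47316537 -0.16843178  0.35294765] [-2.65547975e+00 -1.38233540e-03 -1.72654550e+00] [ 0.07778543 -0.02175563 -0.76365928  0.30693457 -0.37017005  1.07681047] [-1.09755382 -0.23460454  0.26562408]
46 ([0.7, 0.9, 0.6, 0.1, 0.3, 0.6], array([ 0.473, -0.169,  0.353]))
51 ([0.8, -9.3, -2.1, 0.1, 0.3, 0.6], array([ 0.481, -0.17 ,  0.36 ]))
56 ([0.9, -19.8, -3.9, 0.1, 0.3, 0.6], array([ 0.489, -0.172,  0.366]))
61 ([1.0, -30.4, -4.8, 0.1, 0.3, 0.6], array([ 0.498, -0.173,  0.372]))
66 ([1.2, -39.8, -4.8, 0.1, 0.3, 0.6], array([ 0.506, -0.175,  0.376]))
71 ([1.3, -48.9, -3.9, 0.1, 0.3, 0.6], array([ 0.514, -0.176,  0.38 ]))
76 ([1.4, -57.8, -2.2, 0.1, 0.3, 0.6], array([ 0.523, -0.177,  0.383]))
81 ([1.5, -66.5, 0.2, 0.1, 0.3, 0.6], array([ 0.532, -0.179,  0.384]))
86 ([1.6, -75.0, 3.4, 0.1, 0.3, 0.6], array([ 0.541, -0.18 ,  0.386]))
91 ([1.7, -83.2, 7.3, 0.1, 0.3, 0.6], array([ 0.55 , -0.182,  0.386]))
96 ([1.8, -91.0, 11.9, 0.1, 0.3, 0.6], array([ 0.558, -0.184,  0.386]))
101 ([1.9, -98.4, 17.2, 0.1, 0.3, 0.6], array([ 0.567, -0.185,  0.384]))
```

View pics/s4.png

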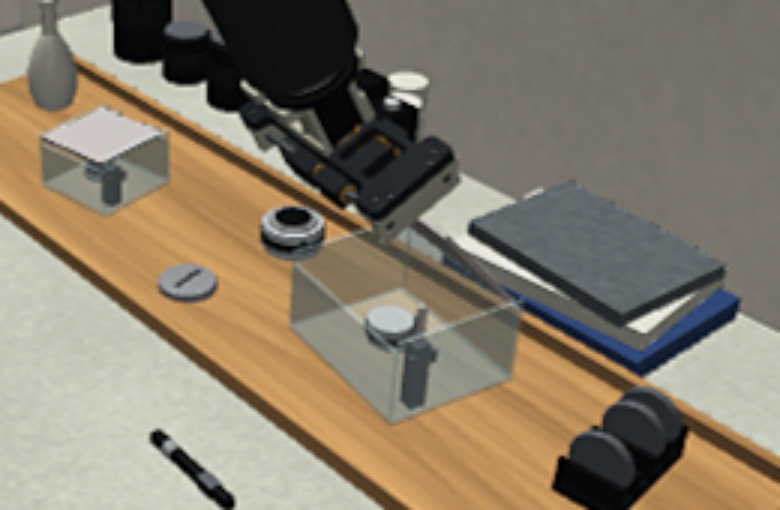

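The lid rides on the finger at about 45° (thin grey edge at crop (440–515, 230–300)), with almost no force on the tool. I carry on over the top.

Request:
{"name": "drive_tool", "arguments": {"moves": [[0,-9,-2,0,0,0,1],[0,-20,-4,0,0,0,1],[0,-30,-5,0,0,0,1],[0,-40,-5,0,0,0,1],[0,-49,-4,0,0,0,1],[0,-58,-2,0,0,0,1],[0,-67,0,0,0,0,1],[0,-75,3,0,0,0,1],[0,-83,7,0,0,0,1],[0,-91,12,0,0,0,1],[0,-98,17,0,0,0,1],[0,-98,17,0,0,0,1]]}}

```text
t: 11.18
eef_pos: [0.5671, -0.1831, 0.3832]
ee_rot: [-2.656, -0.002, -1.727]
force: [-0.3, -0.1, 0.3]
width: 0.0005
```

```bash
python3 -c "
from h import *
s=get_state();print(s['t'],s['eef_pos'],s['force'])
f=grab_frame('side');cv2.imwrite('pics/s5.png',cv2.resize(f['img'][130:300,220:480,::-1],None,fx=3,fy=3))"
```

```text
11.175 [ 0.56711499 -0.18309753  0.38320546] [-0.25141303 -0.05255858  0.27698857]
```

View pics/s5.png

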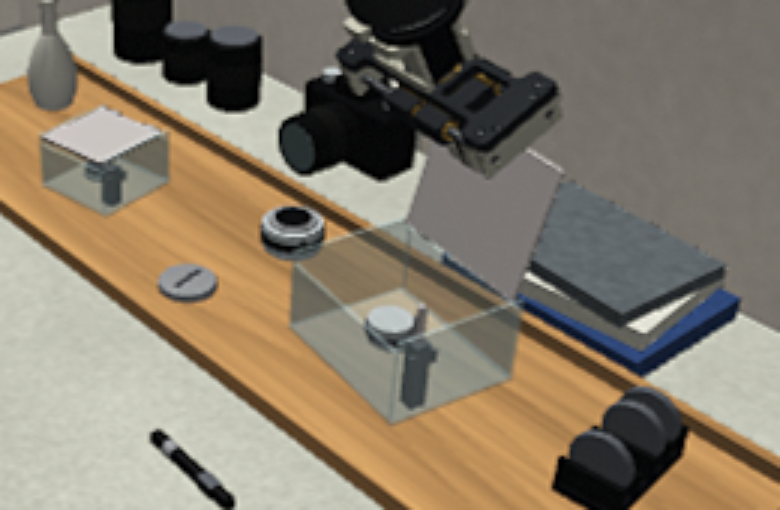

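The lid is past upright and leaning back. I withdraw.

Request:
{"name": "drive_tool", "arguments": {"moves": [[0,10,-10,0,0,0,1],[0,25,-30,0,0,0,1],[0,45,-50,0,0,0,1],[0,65,-60,0,0,0,1],[0,65,-60,0,0,0,1],[0,65,-60,0,0,0,1],[0,65,-60,0,0,0,1],[0,65,-60,0,0,0,1]]}}

```text
t: 12.22
eef_pos: [0.4824, -0.1698, 0.406]
ee_rot: [-2.656, -0.002, -1.727]
force: [-0.4, -0.8, -0.7]
width: 0.0003
```

```bash
python3 -c "
from h import *
s=get_state();print(s['t'],s['eef_pos'],s['force'])
f=grab_frame('side');cv2.imwrite('pics/s6.png',cv2.resize(f['img'][120:330,150:480,::-1],None,fx=2.4,fy=2.4))
g=pickle.load(open('side.pkl','rb'));d=abs(f['img'].astype(int)-g['img']).max(2)>25
for n,(a,b,c,e_) in dict(small=(232,168,277,202),cap=(272,216,294,232),tele=(306,198,329,215),pen=(268,270,300,300),blower=(172,180,195,215),holder=(404,258,450,300),vase=(228,125,247,168)).items(): print(n,d[b:e_,a:c].sum())
# lid angle from depth
v,u=np.mgrid[:420,:560];P=pts(f,np.c_[u.ravel(),v.ravel()])-O;B=np.c_[P@e,P@n,P[:,2]]
k=(B[:,0]>.05)&(B[:,0]<.12)&(abs(B[:,1])<.07)&(B[:,2]>.1)&(B[:,2]<.21);q=np.polyfit(B[k,2],B[k,0],1);print(k.sum(),'lid rad',np.pi/2+np.arctan(q[0]))"
```

```text
12.225 [ 0.48241884 -0.16975128  0.40601889] [-0.42650951 -0.81405488 -0.74259598]
small 0
cap 0
tele 25
pen 0
blower 0
holder 0
vase 0Traceback (most recent call last):
  File "<string>", line 8, in <module>
    v,u=np.mgrid[:420,:560];P=pts(f,np.c_[u.ravel(),v.ravel()])-O;B=np.c_[P@e,P@n,P[:,2]]
                                                                              ~^~
numpy._core._exceptions._UFuncNoLoopError: ufunc 'matmul' did not contain a loop with signature matching types (dtype('float64'), dtype('<U4')) -> None
```

View pics/s6.png

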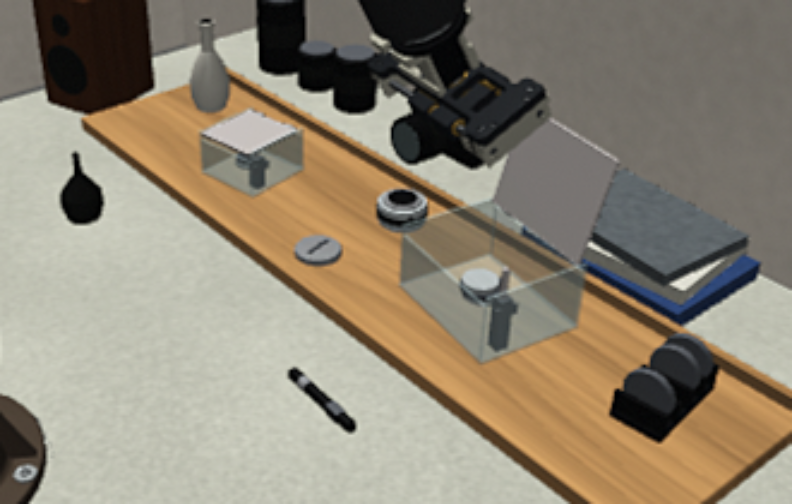

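The lid leans back, the arm is clear and everything else is in place. The 25 changed pixels by the teleconverter look like the old lid corner that overlapped that region. I check the lid angle, then hand in.

```bash
python3 -c "
from h import *
f=grab_frame('side');g=pickle.load(open('side.pkl','rb'));d=abs(f['img'].astype(int)-g['img']).max(2)>25
ys,xs=np.nonzero(d[198:215,306:329]);print('tele changed cols/rows',xs.min()+306,xs.max()+306,ys.min()+198,ys.max()+198)
v,u=np.mgrid[:420,:560];P=pts(f,np.c_[u.ravel(),v.ravel()])-O;B=np.c_[P@e,P@n,P[:,2]]
k=(B[:,0]>.05)&(B[:,0]<.12)&(abs(B[:,1])<.07)&(B[:,2]>.1)&(B[:,2]<.19);q=np.polyfit(B[k,2],B[k,0],1);a=np.pi/2+np.arctan(q[0]);print(k.sum(),'lid rad',a)
if a>1.65: print(job_done())"
```

```text
tele changed cols/rows 319 328 211 214
1329 lid rad 1.8515982391128298
the job is handed in; nothing more can be done
None
```

The larger box is open, and I handed the job in after about 12 s of the 51 s allowed.

- **Opening it:** I pressed the lid above the front of the catch with about 3 N and took the fingers away. The catch released and the lid sprang ajar, which I saw in the side view. I then reached under the front edge with the closed fingers tilted 28° and followed the lid's arc until it fell back by itself.
- **Tilt limit:** I first tried a 50° tilt in free space, but joint 3 reached its limit there. At 28° the move worked with only about 1 N on the tool.
- **Last checks:** The depth picture puts the lid at 1.85 rad, which is its stop, and the plunger is visibly out. The arm was clear of everything, with less than 1.5 N on the wrist.
- **Other things:** The small box, mount cap, pen, blower, cap holder and vase showed no changed pixels compared with the start picture. The teleconverter's check window showed 25 changed pixels, all at the corner where the closed lid used to overlap it. It looks unmoved, but I did not measure its position separately.

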